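Take the cover off the gear housing

ROBOT

A 7-joint arm with a two-finger parallel gripper is mounted at the origin on the work surface. World frame = base frame: x ahead of the robot, y to its left, z up, the work surface at z = 0. Lengths are in m, angles in rad, forces in N, time in s.
With the tool pointing down it reaches from about 0.425 to 0.875 m from the base axis. Payload 8.4 kg.
Tool frame: the origin (TCP) lies at the centre of the arm's flange, where the gripper is bolted on; the fingertips stand 173 mm ahead of it and the grasp point (between the pads) lies 155 mm ahead of it; z points along the fingers, y is the line along which they close (so a half turn about z gives the same grasp; the last joint's range is limited). The gripper opens to 85 mm and grips with 20 to 120 N. Pads are 22 mm wide; open, the fingers measure 114 mm over their backs; the gripper's body (76 mm by 85 mm) begins 54 mm behind the grasp point. The pads swing forward as they close: fully open they stand 13 mm farther back than shut.
Start: joints at [-1.444, 0.333, 0.04, 1.465, -0.013, 1.343, -0.059], TCP at [0.146, 0.633, 0.405] pointing down, gripper open.
Joint ranges: [-2.58, 2.58], [-0.38, 2.09], [-1.3, 1.39], [0.25, 2.4], [-1.5, 4.64], [0.08, 2.09], [-2.65, 2.65]. Speed limits (rad/s): [2.22, 2.22, 2.79, 2.79, 3.14, 3.14, 3.14].

INTERFACE

Orientations are given as [roll, pitch, yaw] about the fixed x, y, z axes, in that order (R = Rz(yaw) Ry(pitch) Rx(roll)).
In Python, from rig import monitor, eyes, job, finder gives the robot as it stands.
- The arm moves only by the shell command python3 -m inch 'ROWS' [OPENING]. ROWS is JSON, one flat list of numbers, 6 for each row, row after row: the shift along the world's x, y, z in mm, then the turn, a rotation vector about the world's x, y, z in rad. A call has 1 to 20 rows; each row is the pose to reach, as a shift and turn from the pose commanded when the call began; what a row does not reach only later rows make up. A row lasts 1/12 s, in which the tool goes at most 41.7 mm and 7.16 degrees, less where a joint would pass 70% of its speed; a pose out of reach is approached as far as the arm can. A call with a gripper value outside its range is refused whole. OPENING is the opening, from -1 (shut) to 1 (fully open), set as the call begins (- or left out, the last holds). The fingers move at their own pace and stop on an object; the grip force is fixed at half the most. Time passes only in rows, so rows that repeat a pose let the fingers close. It gives the time, the measured TCP pose, the force, the opening and the grip force at its end, in the units of the state.
- monitor.state(): the state, without advancing time (a new reading comes with each control period).
- eyes.get_image(name): name is "scene" or "top" or "wrist"; returns the picture (384x512x3 uint8, red, green, blue); there is no depth.
- eyes.calibration(name): a dict with "fx", "fy", "cx", "cy" (pixels), "camera_from_world" (4x4, takes a point from world to camera coordinates); the wrist camera has in their place "tool_from_camera" (4x4, takes a point from camera to tool coordinates, whose origin is the TCP and whose axes are the flange's). Camera axes: x right, y down, z forward; pixel columns grow to the right and rows downward; lengths in m; the calibration is good to about 2 mm. A picture is of the moment at which its call begins: read the wrist's pose just before it. calibration takes no time and is no camera call.
- job.sign_off(): hands the job in; it is judged then, once.
Trained networks look in the newest picture that a camera, given by its name, has taken for a name from the list of things; names that differ only in an ending like _2 or _b are one class to them, and where a whole thing is asked for, a point or a joint stands for the part that bears it (a point fixed in the world has none). Each returns a list of dicts, best first, with "p" (0 to 1); they miss things now and then, are a little off and sometimes report something else, mostly with a low value. They report only what shows in the picture. A call takes as long as a camera call. They do not tell look-alikes from the thing itself.
- finder.outline_of(target, camera): "pixels" (384x512 bool, what is visible of it) and "at" ([column, row] in pixels, amid what is visible of it).
- finder.place_of(target, camera): "at" ([column, row] in pixels: a listed point, or the origin of a listed thing).
The state is a dict: "t": time; "q": joint angles; "dq": joint speeds; "joint_efforts": joint torques, N m; "tcp_pos": TCP position; "orientation": TCP orientation; "wrist_force": force on the tool from outside, world axes, zero at the start; "torque": the same for the moment, N m; "finger_gap": finger opening in m; "grip_force": force on a finger pad.
Only numpy, scipy, OpenCV 4.12 (cv2) and the standard library are available. Lean on these libraries where they do the work, as an engineer would, in place of code of your own. Each camera call takes 0.05 s, during which the arm holds its last target. There are 200 camera calls.

TASK

Undo both quarter-turn wing screws of the gear housing by turning each anticlockwise (seen from above) to its stop. Then lift the cover plate off by its bow handle and set it down, without dropping it, flat on the black rubber mat: in the middle of the mat and lengthwise along it. Leave the screws undone.

Things in the scene. Friction and masses are not known exactly. Their poses are not given: they have to be found in the camera images.
- cover: Aluminium cover, 110 (x) x 220 (y) x 6 mm, 0.36 kg, level on the fixed open housing, 2 mm play. Origin: centre of underside, 50 mm above the table at the start. Dark bow handle in the middle: bar 12 x 12 mm, 86 long along x, centre line 42 mm above the origin, 30 mm gap below. Slots 54 (x) x 26 (y) mm at y = +78 and -78; a wing screw stands in each. Lifts only when both wings lie along the slots.
- screw_a (a joint): Wing screw in the middle of the slot at cover y = +78 mm; steel bar 38 long, 14 thick, 30 tall, underside 9 and top 39 mm above the cover's origin; grip across the 14 mm, high up. Stem upright, stays in the housing, never rises. Value: 0 done up (starts 0 to 0.2), grows anticlockwise from above, stop at 1.3 = undone. Its length points along cover x turned by (value - 1.3) rad about z.
- screw_b (a joint): The same for the identical wing screw in the slot at the cover's y = -78 mm. Both are turned against a friction of about 0.05 N m and stay where they are left; at 1.3 the wing lies along its slot, at 0 nearly across it.
- mat: Flat black rubber mat fixed on the table, 170 (x) x 270 (y) x 4 mm. Origin: centre of its underside, at the table's height; its long side is along y. The cover's 220 mm length goes along the mat's 270 mm length, either way round.
There are look-alikes about, which are no part of the job. Leave any green look-alike of the cover alone.

How it is judged:
On the way, in this order (a step that is already met when the one before it is completed fails the run):
1. both wing screws are undone (turned beyond 1.1 rad of their 1.3 rad) with the cover still on the housing (within 20 mm of its start) (value of joint each of screw_a, screw_b above 1.1 rad and distance of cover from where it was at the start of the episode below 0.02 m), for 0.1 s.
2. the cover is lifted clear of the screws in the gripper (its underside over 100 mm above the work surface) (height (world z) of cover above 0.1 m and contact force between the fingers and cover above 0.5 N), for 0.1 s.
3. the cover is brought down to the mat still in the gripper (its underside within 15 mm of the mat, over the mat's middle to 40 mm) (z of cover in the frame of mat below 0.019 m and horizontal distance between cover and mat below 0.04 m and contact force between the fingers and cover above 0.5 N), for 0.05 s.
At the end, for the whole second after the job is handed in: The cover lies still, flat and handle up on the mat, its centre within 30 mm of the mat's centre along each side of the mat and its length along the mat's length to 15 degrees (0.26 rad); both screws still undone (beyond 1.1 rad) (value of joint each of screw_a, screw_b above 1.1 rad and z of cover in the frame of mat between 0 and 0.009 m and x of cover in the frame of mat between -0.03 and 0.03 m and y of cover in the frame of mat between -0.03 and 0.03 m and angle between the y axis of cover and the y axis of mat, either way round below 0.26 rad and angle between cover's own z axis and vertical below 0.1 rad and linear speed of cover below 0.02 m/s); the robot touches nothing.
It also fails if it takes over 61 s, if anything falls off the work surface, if the arm or the gripper's body presses on something with over 40 N, if the wrist force passes 120 N, or if a joint passes its speed limit or range.

## Working session

There is one attempt and no reset: what is moved stays moved. The work goes in short steps, Python scripts to look and compute and a shell command to move; the robot and the scene stay as the last step left them, time stands still between calls to the robot, and variables do not carry over. Pictures are saved under pics/ and viewed, at most 10 in all, crops included, and the job is handed in when it is done.

```bash
mkdir -p pics
cat > h.py <<'E'
import numpy as np, cv2
from rig import monitor, eyes, job, finder
from scipy.spatial.transform import Rotation as R
def ray(cam,px,z,st=None):
    c=eyes.calibration(cam)
    d=np.array([(px[0]-c['cx'])/c['fx'],(px[1]-c['cy'])/c['fy'],1])
    if cam=='wrist':
        st=st or monitor.state()
        T=np.eye(4);T[:3,:3]=R.from_euler('xyz',st['orientation']).as_matrix();T[:3,3]=st['tcp_pos']
        M=T@np.array(c['tool_from_camera'])
    else: M=np.linalg.inv(np.array(c['camera_from_world']))
    o=M[:3,3];v=M[:3,:3]@d
    return o+v*(z-o[2])/v[2]
def save(im,n,s=1):
    cv2.imwrite('pics/'+n,cv2.resize(im[...,::-1],None,fx=s,fy=s,interpolation=cv2.INTER_CUBIC))
E
python3 - <<'E'
from h import *
a=eyes.get_image('top');save(a,'top.png',1.5)
for t,z in (('cover',.056),('screw_a',.089),('mat',.004)):
    for r in finder.place_of(t,'top'): print(t,r['p'],r['at'],ray('top',r['at'],{'cover':.05,'screw_a':.05,'mat':0}[t]).round(4))
    for r in finder.outline_of(t,'top'):
        m=r['pixels'].astype(np.uint8); pts=cv2.findNonZero(m)
        box=cv2.boxPoints(cv2.minAreaRect(pts)); 
        print(' out',r['p'],r['at'],[ray('top',b,z)[:2].round(3).tolist() for b in box])
s=monitor.state();print(s['t'],s['tcp_pos'],s['orientation'],s['finger_gap'])
E
```

```text
cover 0.81 [140.5, 171.7] [0.5046 0.2502 0.05  ]
cover 0.76 [89.8, 261.9] [0.2814 0.3737 0.05  ]
cover 0.7 [327.2, 249.7] [ 0.3005 -0.2163  0.05  ]
 out 0.85 [143.9, 171.7] [[0.547, 0.362], [0.572, 0.142], [0.461, 0.13], [0.438, 0.348]]
 out 0.77 [330.8, 247.9] [[0.206, -0.15], [0.416, -0.18], [0.402, -0.287], [0.193, -0.255]]
 out 0.61 [91.2, 262.8] [[0.296, 0.485], [0.355, 0.278], [0.251, 0.246], [0.193, 0.452]]Traceback (most recent call last):
  File "<stdin>", line 4, in <module>
ValueError: it knows: cover, mat
```

View pics/top.png

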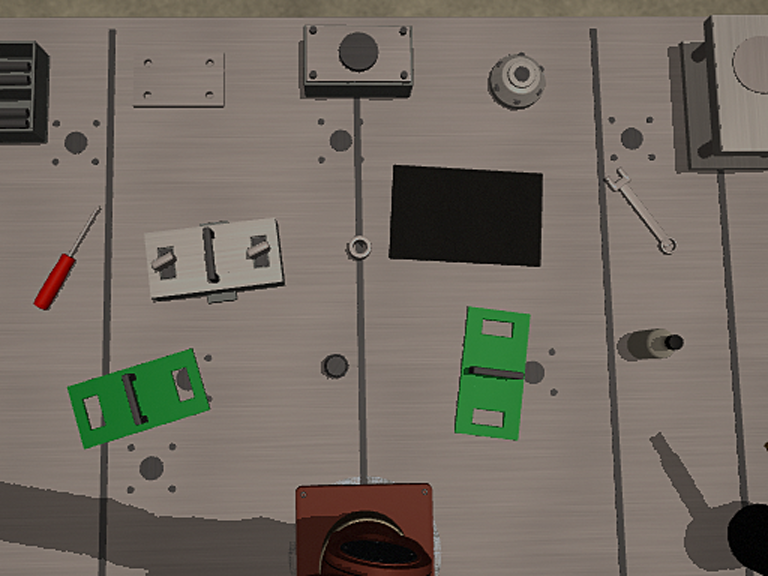

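The three candidates (enlarged picture) are aluminium at (214,258), green at (138,398) and green at (492,372). Only the aluminium one sits on a housing and has wing screws in its slots, so it is the cover. I'll confirm that in a crop and measure the mat.

Run:
```python
from h import *
a=eyes.get_image('top');save(a[130:215,80:205],'crop.png',6)
for r in finder.outline_of('mat','top'):
    box=cv2.boxPoints(cv2.minAreaRect(cv2.findNonZero(r['pixels'].astype(np.uint8))))
    w=np.array([ray('top',b+.5*0,.004)[:2] for b in box]);print(r['p'],r['at'],w.round(3).tolist(),w.mean(0))
s=monitor.state();print(s['t'],s['tcp_pos'],s['orientation'],s['finger_gap'],s['wrist_force'])
print(eyes.calibration('wrist'))
```

```text
0.97 [312.2, 145.1] [[0.505, -0.05], [0.679, -0.063], [0.661, -0.339], [0.487, -0.322]] [ 0.58315133 -0.19322097]
0.25 [0.14551506 0.6333983  0.40427661] [-3.14077319e+00  2.76949267e-05  2.91579239e+00] 0.08527481312231532 [0.29330263 0.83664896 0.12555464]
{'fx': 265.0306656260617, 'fy': 265.0306656260617, 'cx': 257.5120452206183, 'cy': 191.04098367037037, 'tool_from_camera': array([[ 7.85270650e-05, -9.44337899e-01, -3.28977092e-01,
         8.40218844e-02],
       [ 9.99999371e-01, -2.93819574e-04,  1.08211782e-03,
         8.68643157e-05],
       [-1.11854478e-03, -3.28976970e-01,  9.44337282e-01,
         2.93817316e-02],
       [ 0.00000000e+00,  0.00000000e+00,  0.00000000e+00,
         1.00000000e+00]])}
```

View pics/crop.png

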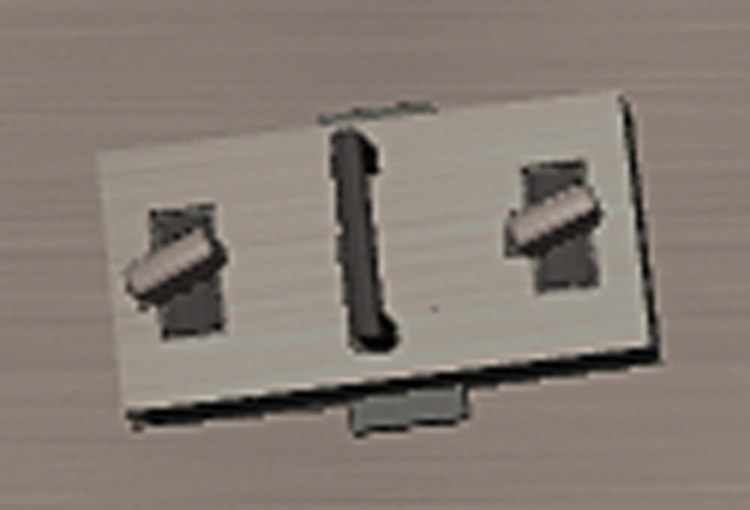

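The crop confirms it: aluminium cover on the housing, wings at about (175,265) and (553,220), handle at (362,240). I'll move above it and look from close by.

```bash
python3 -m inch '[28,-30,0,0,0,-0.066,55,-60,0,0,0,-0.132,83,-89,0,0,0,-0.198,111,-119,0,0,0,-0.264,138,-149,0,0,0,-0.33,166,-179,0,0,0,-0.396,194,-208,0,0,0,-0.462,222,-238,0,0,0,-0.528,249,-268,0,0,0,-0.594,277,-298,0,0,0,-0.66,305,-327,0,0,0,-0.726,332,-357,0,0,0,-0.792,360,-387,0,0,0,-0.855,360,-387,0,0,0,-0.855,360,-387,0,0,0,-0.855,360,-387,0,0,0,-0.855]' 1
python3 - <<'E'
from h import *
s=monitor.state();a=eyes.get_image('wrist');save(a,'w1.png',1.5)
print(s['tcp_pos'],s['orientation'])
E
```

```text
t: 1.58
tcp_pos: [0.5054, 0.2467, 0.4046]
orientation: [-3.141, -0.0, 2.061]
wrist_force: [-0.7, 0.6, 0.9]
finger_gap: 0.0858
grip_force: 0.0
[0.50539805 0.24665256 0.40457177] [-3.14120230e+00 -3.52660934e-04  2.06085043e+00]
```

View pics/w1.png

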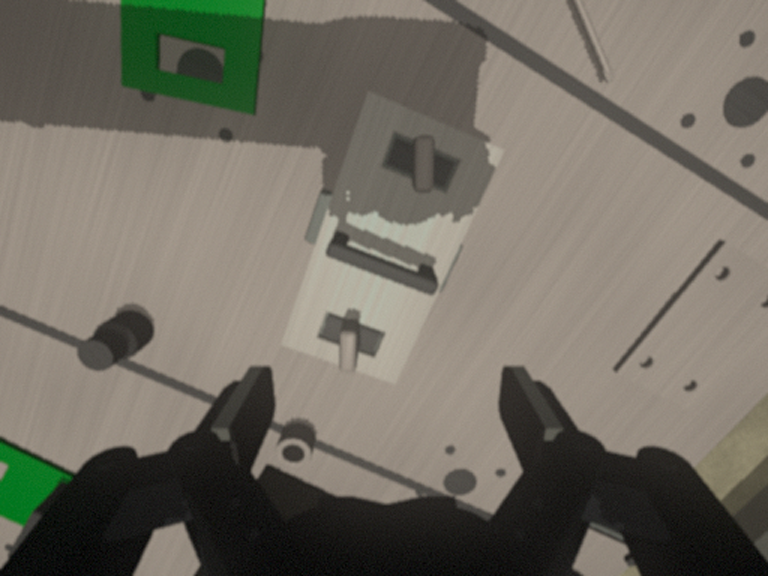

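Run:
```python
from h import *
p=lambda u,v,z: ray('wrist',(u/1.5,v/1.5),z)[:2]
C=np.array([p(368,92,.056),p(503,150,.056),p(396,384,.056),p(282,345,.056)])
print(C.round(4).tolist(),C.mean(0)); d=C[0]-C[3]+C[1]-C[2]; print('yaw',np.arctan2(-d[0],d[1]),np.linalg.norm(d)/2)
h=[p(331,246,.098),p(435,286,.098)];print('handle',np.mean(h,0))
for n,e in (('a',((425,137),(424,190))),('b',((351,320),(348,370)))):
    w=np.array([p(*q,.089) for q in e]);d=w[0]-w[1];print(n,w.mean(0),np.linalg.norm(d),np.arctan2(d[1],d[0])-np.pi)
for r in finder.place_of('cover','wrist'): print(r['p'],r['at'],ray('wrist',r['at'],.05))
```

```text
[[0.4358, 0.3503], [0.5445, 0.3633], [0.5713, 0.1446], [0.462, 0.1319]] [0.50339697 0.24751874]
yaw 0.12075685512259364 0.22018727668320717
handle [0.50238047 0.25037329]
a [0.49375321 0.32586132] 0.03487765368322681 -1.06724664420123
b [0.51032862 0.1766122 ] 0.04492907569928815 -1.1628637826881714
0.69 [39.2, 334.6] [ 0.32648848 -0.15513994  0.05      ]
```

```bash
python3 -m inch '[-11,40,-20,0,0,0,-11,78,-50,0,0,0,-11,78,-85,0,0,0,-11,78,-120,0,0,0,-11,78,-145,0,0,0,-11,78,-160,0,0,0,-11,78,-168,0,0,0,-11,78,-168,0,0,0,-11,78,-168,0,0,0]' 1 && python3 -m inch '[0,0,0,0,0,0,0,0,0,0,0,0,0,0,0,0,0,0,0,0,0,0,0,0,0,0,0,0,0,0,0,0,0,0,0,0,0,0,0,0,0,0,0,0,0,0,0,0,0,0,0,0,0,0]' -1
```

```text
t: 2.43
tcp_pos: [0.4943, 0.3252, 0.2373]
orientation: [3.141, -0.0, 2.062]
wrist_force: [0.8, 0.3, 0.4]
finger_gap: 0.0851
grip_force: 0.0
t: 3.18
tcp_pos: [0.494, 0.3242, 0.2372]
orientation: [-3.14, -0.0, 2.061]
wrist_force: [-6.7, -3.5, 9.2]
finger_gap: 0.0131
grip_force: 59.6
```

```bash
python3 -m inch '[0,0,0,0,0,0.1,0,0,0,0,0,0.2,0,0,0,0,0,0.3,0,0,0,0,0,0.4,0,0,0,0,0,0.5,0,0,0,0,0,0.6,0,0,0,0,0,0.7,0,0,0,0,0,0.8,0,0,0,0,0,0.9,0,0,0,0,0,1.0,0,0,0,0,0,1.1,0,0,0,0,0,1.15,0,0,0,0,0,1.19,0,0,0,0,0,1.19]'; python3 -c "
from h import *
print(monitor.state()['torque'])"
```

```text
t: 4.35
tcp_pos: [0.494, 0.3248, 0.2372]
orientation: [3.141, -0.001, -3.03]
wrist_force: [-5.6, -0.2, 6.0]
finger_gap: 0.0128
grip_force: 59.1
[0.03132186 1.03836422 0.01271745]
```

```bash
python3 -m inch '[0,0,0,0,0,0,0,0,0,0,0,0,0,0,0,0,0,0,0,0,0,0,0,0,0,0,0,0,0,0,0,0,0,0,0,0,0,0,30,0,0,0,0,0,60,0,0,0,0,0,75,0,0,0,2,-10,75,0,0,-0.11]' 1 && python3 -m inch '[2,-20,0,0,0,-0.12,4,-40,0,0,0,-0.24,6,-60,0,0,0,-0.36,8,-80,0,0,0,-0.48,10,-100,0,0,0,-0.6,12,-120,0,0,0,-0.72,15,-135,0,0,0,-0.84,17,-145,0,0,0,-0.96,17,-145,0,0,0,-1.08,17,-145,0,0,0,-1.12,17,-145,0,0,0,-1.12,17,-145,0,0,0,-1.12]'
python3 - <<'E'
from h import *
s=monitor.state();a=eyes.get_image('wrist');save(a,'w2.png',1.5)
E
```

```text
t: 5.18
tcp_pos: [0.4969, 0.3168, 0.3159]
orientation: [3.137, 0.005, -3.138]
wrist_force: [0.1, 1.2, 0.8]
finger_gap: 0.0856
grip_force: 0.0
t: 6.18
tcp_pos: [0.5135, 0.1696, 0.3117]
orientation: [3.142, -0.0, 2.023]
wrist_force: [0.0, 0.1, -0.6]
finger_gap: 0.0853
grip_force: 0.0
```

View pics/w2.png

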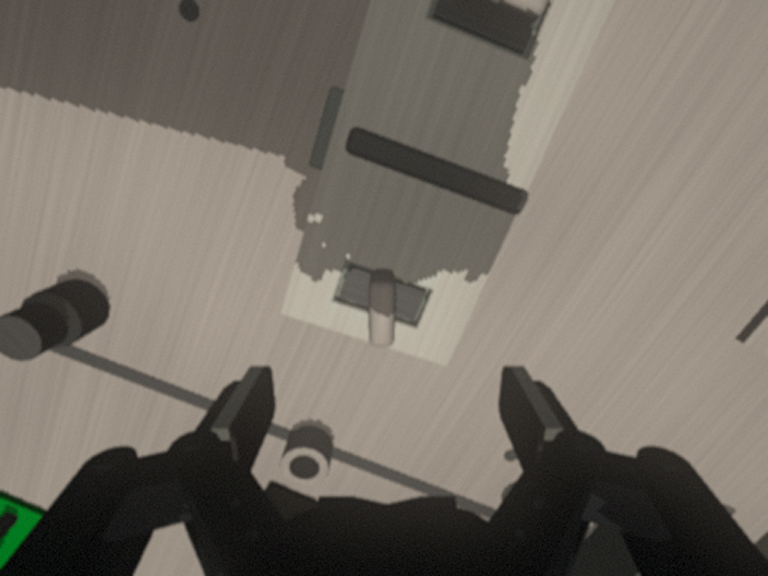

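Screw b's wing at (382,308) lies between the fingers and is aligned with them. Screw a's slot shows at the top, at (490,20). Going down on b.

```bash
python3 -m inch '[0,0,-30,0,0,0,0,0,-55,0,0,0,0,0,-70,0,0,0,0,0,-75,0,0,0,0,0,-75,0,0,0]' && python3 -m inch '[0,0,0,0,0,0,0,0,0,0,0,0,0,0,0,0,0,0,0,0,0,0,0,0,0,0,0,0,0,0,0,0,0,0,0,0,0,0,0,0,0,0,0,0,0,0,0,0,0,0,0,0,0,0]' -1 && python3 -m inch '[0,0,0,0,0,0.1,0,0,0,0,0,0.2,0,0,0,0,0,0.3,0,0,0,0,0,0.4,0,0,0,0,0,0.5,0,0,0,0,0,0.6,0,0,0,0,0,0.7,0,0,0,0,0,0.8,0,0,0,0,0,0.9,0,0,0,0,0,1.0,0,0,0,0,0,1.1,0,0,0,0,0,1.18,0,0,0,0,0,1.23,0,0,0,0,0,1.23]'; python3 -c "
from h import *
print(monitor.state()['torque'])"
```

```text
t: 6.65
tcp_pos: [0.5131, 0.1694, 0.2356]
orientation: [-3.139, 0.0, 2.022]
wrist_force: [0.2, -1.9, -0.1]
finger_gap: 0.0859
grip_force: 0.0
t: 7.4
tcp_pos: [0.5122, 0.1686, 0.2371]
orientation: [-3.137, -0.001, 2.02]
wrist_force: [-13.2, -4.8, 16.3]
finger_gap: 0.013
grip_force: 59.5
t: 8.57
tcp_pos: [0.5126, 0.1697, 0.2372]
orientation: [3.141, -0.003, -3.029]
wrist_force: [-7.6, -0.4, 9.7]
finger_gap: 0.0131
grip_force: 58.9
[0.00916562 1.90646862 0.01660462]
```

```bash
python3 -m inch '[0,0,0,0,0,0,0,0,0,0,0,0,0,0,0,0,0,0,0,0,0,0,0,0,0,0,0,0,0,0,0,0,0,0,0,0,0,0,30,0,0,0,0,0,60,0,0,0,-3,20,90,0,0,0,-6,50,120,0,0,0,-9,77,140,0,0,0,-9,77,160,0,0,0,-9,77,160,0,0,0,-9,77,160,0,0,0,-9,77,160,0,0,0]' 1
python3 - <<'E'
from h import *
s=monitor.state();a=eyes.get_image('wrist');save(a,'w3.png',1.5)
E
```

```text
t: 9.82
tcp_pos: [0.5045, 0.2458, 0.396]
orientation: [-3.141, -0.001, -3.033]
wrist_force: [-0.7, -0.2, -0.9]
finger_gap: 0.0853
grip_force: 0.0
```

View pics/w3.png

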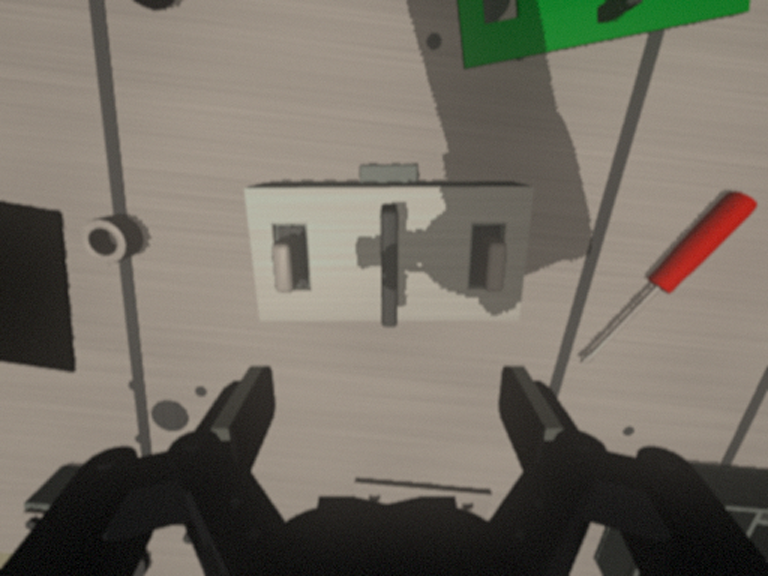

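Both wings lie along their slots, at (285,265) and (490,265). The handle at (389,265) is centred and aligned. Next I grip it.

```bash
python3 -m inch '[-1,1,-40,0,0,0,-1,1,-75,0,0,0,-1,1,-105,0,0,0,-1,1,-130,0,0,0,-1,1,-145,0,0,0,-1,1,-151,0,0,0,-1,1,-151,0,0,0,-1,1,-151,0,0,0]' && python3 -m inch '[0,0,0,0,0,0,0,0,0,0,0,0,0,0,0,0,0,0,0,0,0,0,0,0,0,0,0,0,0,0,0,0,0,0,0,0,0,0,0,0,0,0,0,0,0,0,0,0,0,0,0,0,0,0]' -1 && python3 -m inch '[0,0,4,0,0,0,0,0,10,0,0,0,0,0,18,0,0,0,0,0,28,0,0,0,0,0,40,0,0,0,0,0,55,0,0,0,0,0,70,0,0,0,0,0,85,0,0,0,0,0,100,0,0,0,0,0,110,0,0,0,0,0,110,0,0,0,0,0,110,0,0,0]'
python3 - <<'E'
from h import *
s=monitor.state();a=eyes.get_image('wrist');save(a,'w4.png',1.5)
E
```

```text
t: 10.53
tcp_pos: [0.5037, 0.2472, 0.2459]
orientation: [-3.141, -0.0, -3.033]
wrist_force: [-1.0, 0.0, 0.6]
finger_gap: 0.0856
grip_force: 0.0
t: 11.28
tcp_pos: [0.5036, 0.2475, 0.2461]
orientation: [3.141, 0.0, -3.032]
wrist_force: [-0.5, -0.8, 6.2]
finger_gap: 0.0108
grip_force: 59.4
t: 12.28
tcp_pos: [0.5036, 0.2475, 0.3563]
orientation: [3.141, 0.001, -3.032]
wrist_force: [0.4, 0.6, -4.4]
finger_gap: 0.0107
grip_force: 58.6
```

View pics/w4.png

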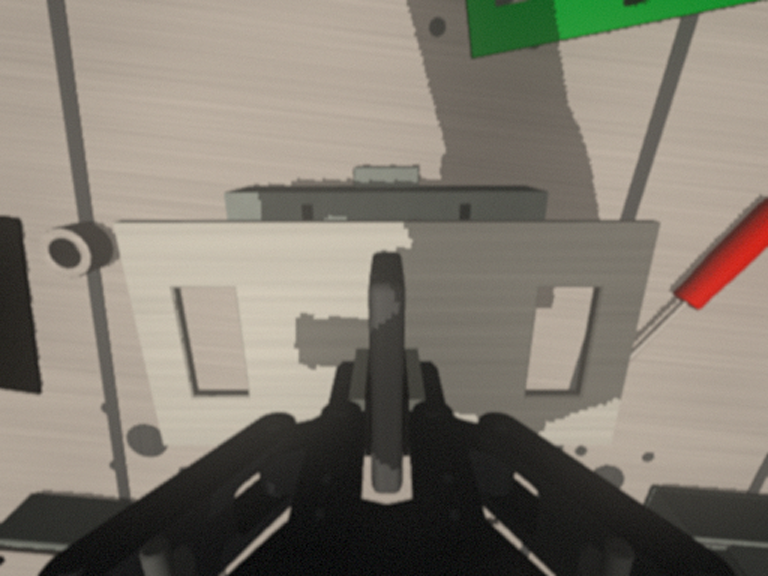

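The cover hangs level in the gripper, edges about (118,222) to (658,222), with the empty housing behind it. Carrying it to the mat.

```bash
python3 -m inch '[2,-10,0,0,0,-0.01,6,-30,0,0,0,-0.02,11,-60,0,0,0,-0.03,17,-92,0,0,0,-0.045,23,-125,0,0,0,-0.06,29,-158,0,0,0,-0.075,35,-191,0,0,0,-0.09,41,-224,0,0,0,-0.105,47,-257,0,0,0,-0.12,53,-290,0,0,0,-0.135,59,-323,0,0,0,-0.15,65,-356,0,0,0,-0.165,71,-389,0,0,0,-0.18,76,-415,0,0,0,-0.187,79,-432,0,0,0,-0.187,80,-440,0,0,0,-0.187,80,-440,0,0,0,-0.187,80,-440,0,0,0,-0.187]'
python3 - <<'E'
from h import *
s=monitor.state();a=eyes.get_image('wrist');save(a,'w5.png',1.5)
for r in finder.outline_of('mat','top'):
    box=cv2.boxPoints(cv2.minAreaRect(cv2.findNonZero(r['pixels'].astype(np.uint8))));print(r['p'],[ray('top',b,.004)[:2].round(3).tolist() for b in box])
E
```

```text
t: 13.83
tcp_pos: [0.5833, -0.192, 0.355]
orientation: [3.141, -0.001, 3.063]
wrist_force: [-0.1, 0.5, -2.5]
finger_gap: 0.0111
grip_force: 58.7
0.97 [[0.505, -0.05], [0.679, -0.063], [0.661, -0.339], [0.487, -0.322]]
```

View pics/w5.png

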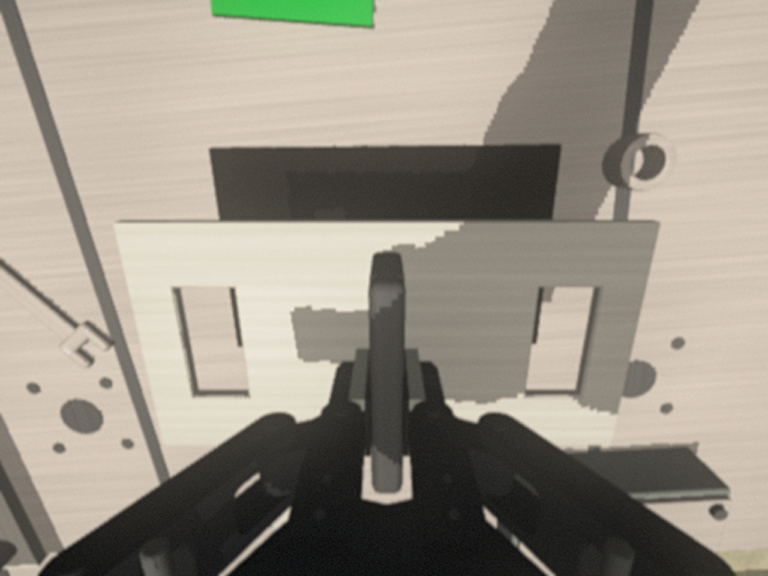

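The mat edge runs from (211,149) to (559,146), parallel to the cover edge and centred on it (385 against 387). I'll lower the cover gently.

```bash
python3 -m inch '[0,0,-15,0,0,0,0,0,-35,0,0,0,0,0,-58,0,0,0,0,0,-82,0,0,0,0,0,-105,0,0,0,0,0,-122,0,0,0,0,0,-134,0,0,0,0,0,-142,0,0,0,0,0,-147,0,0,0,0,0,-150,0,0,0,0,0,-152,0,0,0,0,0,-152,0,0,0,0,0,-152,0,0,0]'
```

```text
t: 15.02
tcp_pos: [0.5838, -0.1927, 0.2044]
orientation: [-3.141, 0.001, 3.064]
wrist_force: [-0.3, -0.5, -3.5]
finger_gap: 0.0108
grip_force: 58.6
```

```bash
python3 -m inch '[0,0,-1,0,0,0,0,0,-2,0,0,0,0,0,-3,0,0,0,0,0,-4,0,0,0,0,0,-4,0,0,0,0,0,-4,0,0,0]'
```

```text
t: 15.52
tcp_pos: [0.5836, -0.1926, 0.2002]
orientation: [3.141, 0.0, 3.064]
wrist_force: [-3.1, 0.8, 2.9]
finger_gap: 0.0109
grip_force: 59.6
```

Contact is made: the vertical force went from -3.5 to +2.9 N. Releasing and retreating.

```bash
python3 -m inch '[0,0,0,0,0,0,0,0,0,0,0,0,0,0,0,0,0,0,0,0,0,0,0,0,0,0,0,0,0,0,0,0,0,0,0,0,0,0,15,0,0,0,0,0,40,0,0,0,0,0,75,0,0,0,0,0,110,0,0,0,0,0,145,0,0,0,0,0,180,0,0,0,0,0,200,0,0,0,0,0,200,0,0,0,0,0,200,0,0,0]' 1
python3 - <<'E'
from h import *
s=monitor.state();a=eyes.get_image('wrist');save(a,'w6.png',1.5)
E
```

```text
t: 16.77
tcp_pos: [0.5837, -0.1927, 0.4009]
orientation: [-3.141, 0.003, 3.064]
wrist_force: [-0.6, 0.1, -0.9]
finger_gap: 0.0856
grip_force: 0.0
```

View pics/w6.png

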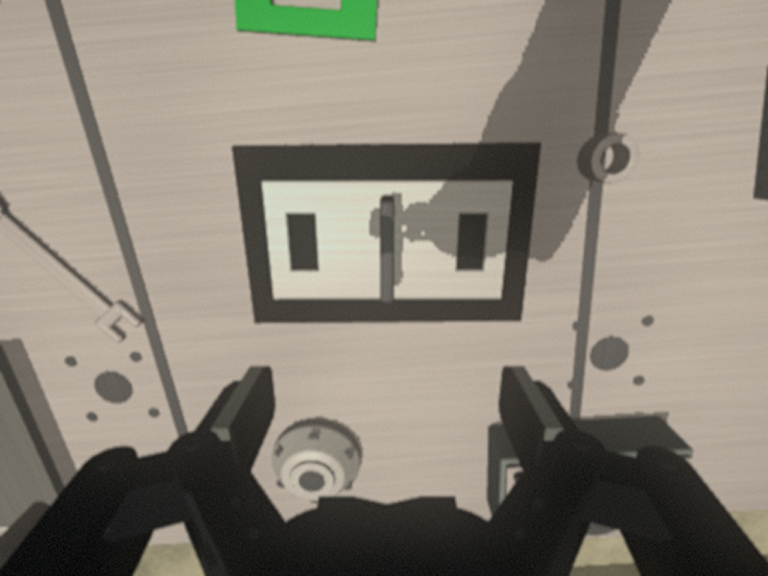

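The cover (corners (262,181) to (505,300)) lies flat, centred and aligned on the mat (corners (233,147) to (521,321)). The gripper is clear of it.

```bash
python3 -c "
from rig import job
print(job.sign_off())"
```

```text
the job is handed in; nothing more can be done
None
```

Both wing screws are undone, and the cover lies flat, centred and lengthwise on the mat; the job was handed in at about 17 s of the 61 s allowed, and no verdict was returned.

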